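# Pair a new key remote at the parts counter

## Robot

A 6-joint arm with a two-finger parallel gripper is mounted at the origin on the work surface. World frame = base frame: x ahead of the robot, y to its left, z up, the work surface at z = 0. Lengths are in mm, angles in rad, forces in N, time in s.
With the tool pointing down it reaches from about 275 to 1000 mm from the base axis. Payload 8.4 kg.
Tool frame: the origin (TCP) lies midway between the tips of the shut fingers; the grasp point (between the pads) lies 19 mm behind it; z points along the fingers, y is the line along which they close (so a half turn about z gives the same grasp; the last joint's range is limited). The gripper opens to 85 mm and grips with 20 to 120 N. Pads are 22 mm wide; open, the fingers measure 114 mm over their backs; the gripper's body (76 mm by 85 mm) begins 54 mm behind the grasp point. The pads swing forward as they close: fully open they stand 13 mm farther back than shut.
Start: joints at [-1.299, 0.353, 1.633, -0, 1.155, -0.002], TCP at [168.993, -601.722, 231.281] pointing down, gripper open.
Joint ranges: [-2.63, 2.63], [-0.92, 2.1], [0.06, 2.66], [-1.3, 4.44], [0, 2.69], [-3.02, 3.02]. Speed limits (rad/s): [2.22, 2.22, 2.79, 3.14, 3.14, 3.14].

## Interface

Orientations are given as [roll, pitch, yaw] about the fixed x, y, z axes, in that order (R = Rz(yaw) Ry(pitch) Rx(roll)).
In Python, from rig import monitor, imaging, r gives the robot as it stands.
- The arm moves only by the tool drive_tool, never from a script. Its argument "plan" is a list of rows, each an object of numbers: "x", "y", "z": the shift along the tool's x, y, z in units of 50 mm (1.0 is 50 mm); "ax", "ay", "az": the turn, a rotation vector about the tool's x, y, z in units of 6 degrees (1.0 is 6 degrees); "hand": the finger opening in mm, from 0 to 85.4. In form: [{"x": .., "y": .., "z": .., "ax": .., "ay": .., "az": .., "hand": ..}, ...]. A call has 1 to 8 rows; each row is the pose to reach, as a shift and turn from the pose commanded when the call began, along the tool's axes at that moment; what a row does not reach only later rows make up. A row lasts 1/10 s, in which the tool goes at most 50 mm and 8.59 degrees, less where a joint would pass 70% of its speed; a pose out of reach is approached as far as the arm can. A call with a gripper value outside its range is refused whole. The fingers move at their own pace and stop on an object; "grip_force" is the grip in N (left out, the last holds). Time passes only in rows, so rows that repeat a pose let the fingers close. It gives the time, the measured TCP pose, the force, the opening and the grip force at its end, in the units of the state.
- monitor.sense(): the state, without advancing time (a new reading comes with each control period).
- imaging.grab_frame(name): name is "side" or "top"; returns the picture (420x560x3 uint8, red, green, blue); there is no depth.
- imaging.camera_info(name): a dict with "mtx" (3x3 intrinsics, pixels), "R" (3x3) and "t" (3): a world point X has camera coordinates R X + t. Camera axes: x right, y down, z forward; pixel columns grow to the right and rows downward; lengths in mm; the calibration is good to about 2 mm. A picture is of the moment at which its call begins. camera_info takes no time and is no camera call.
- r.sign_off(): hands the job in; it is judged then, once.
The state is a dict: "clock": time; "qpos": joint angles; "qvel": joint speeds; "joint_efforts": joint torques, N m; "eef_pos": TCP position; "tcp_rot": TCP orientation; "contact_force": force on the tool from outside, world axes, zero at the start; "wrist_torque": the same for the moment, N m; "opening": opening from 0.0 (shut) to 1.0 (fully open); "grasp_force": force on a finger pad.
Only numpy, scipy, OpenCV 4.12 (cv2) and the standard library are available. Lean on these libraries where they do the work, as an engineer would, in place of code of your own. Each camera call takes 0.05 s, during which the arm holds its last target. There are 200 camera calls.

## Task

Pair the red key remote: turn the display carousel (black knob on top) until its tray clicks into its stop with the red remote at the open front of the clear case, then lift the red remote out and push it down through the slot of the grey programmer until it is fully home against the spring contacts. The programmer has no latch, so finish while holding: keep the remote gripped and pressed fully down. Leave the tray on its click stop, the other two remotes standing in their pockets, and the oil filter and carton where they stand.

Things in the scene. Friction and masses are not known exactly. Their poses are not given: they have to be found in the camera images.
- case_axis (a point): Fixed carousel case: black plinth 250 x 250 mm, 12 mm high, under a clear plastic cover (3 mm walls, roof 102 to 105 mm above the counter). Point on the turning axis at counter height, z up; -x points out of the open front, where roof and front wall are cut away 112 mm wide, from 22 mm before the axis to the front edge at 124 mm. Does not turn with the tray.
- tray: Round white tray turning in the case, origin on the axis at counter height. When its x axis lies along that of case_axis the red remote is at the middle of the open front, on a click stop. It starts 43 to 75 degrees clockwise of that (from above), the red remote under the roof. About 0.15 N m takes it over a hump 12 to 6 degrees before a stop, then a sprung ball centres it.
- knob (a point): Centre of the black bar knob on the tray's axis, above the roof, turning with the tray: 50 mm long along its y axis, 14 mm thick along its x axis, 26 mm high (from 111 to 137 mm above the counter). Its axes are those of the tray.
- red_remote_center (a point): Centre of the loose red key remote: 75 mm tall (z up), 40 wide (y), 15 thick (x), 70 g, lowest 7 mm stepped in to 39 x 11.5; buttons on -x. It stands loosely in a grey pocket of the tray (inside 41.6 x 18 mm, 30 deep), 85 mm from its axis, thickness along the radius; foot 22, pocket's rim 52, remote's top 97 mm above the counter.
- slot (a point): Middle of the slot's mouth on the fixed grey programmer (150 x 130 mm; flat top round the slot 100 x 130 mm, 70 mm above the counter, blue frame round the slot). The slot is 42 mm long along its y and 17 mm wide along its x axis (2 mm more than the remote each way), with a 3 mm bevel, and goes straight down (-z). The remote may go in with its buttons either way.
- contacts (a joint): How far (m) the sprung contact plate in the slot is pressed down: 0 free, 0.008 at its bottom stop. Its top lies 24 mm below the mouth when free, so the fully home remote reaches 32 mm into the slot; it pushes up with 4 N at first and 8 N at the bottom, and lifts the remote again if let go.
- black_remote_center (a point): Centre of a loose black remote of the same size, in the tray pocket 90 degrees clockwise (seen from above) from the red one. It stays in its pocket.
- white_remote_center (a point): Centre of a loose white remote of the same size, in the tray pocket 90 degrees anticlockwise (seen from above) from the red one. It stays in its pocket. The fourth pocket is empty.
- oil_filter: White oil filter can with a blue band, standing on the counter on the robot's side, 72 mm across, 90 mm high, origin at the middle of its underside. Not to be moved.
- carton: White and blue spare-part carton on the far side of the counter, 60 x 85 mm, 55 mm high, origin at the middle of its underside. Not to be moved.

How it is judged:
By the outcome, as a careful person would: the job done as asked, in the order asked, and still so for the second after the job is handed in, while the arm keeps its last pose, push and grip.
It also fails if it takes over 61 s, if anything falls off the work surface, if the arm or the gripper's body presses on something with over 40 N, if the wrist force passes 120 N, or if a joint passes its speed limit or range.

## Working session

There is one attempt and no reset: what is moved stays moved. The work goes in short steps, Python scripts to look and compute and a tool call to move; the robot and the scene stay as the last step left them, time stands still between calls to the robot, and variables do not carry over. Pictures are saved under pics/ and viewed, at most 10 in all, crops included, and the job is handed in when it is done.

Besides the shell and the picture viewer there is one more tool, called after "Request:" by a JSON object that holds its "op" and its "data". drive_tool: Moves the arm, as the interface text tells. Its arguments: {"type":"object","properties":{"plan":{"type":"array","items":{"type":"object","properties":{"x":{"type":"number"},"y":{"type":"number"},"z":{"type":"number"},"ax":{"type":"number"},"ay":{"type":"number"},"az":{"type":"number"},"hand":{"type":"number"}}}},"grip_force":{"type":"number"}},"required":["plan"]}

```bash
mkdir -p pics; ls
python3 - <<'E'
from rig import monitor, imaging, r
import cv2,numpy as np
for n in("side","top"):
    im=imaging.grab_frame(n); cv2.imwrite(f"pics/{n}0.png",im[:,:,::-1]); c=imaging.camera_info(n); print(n,np.round(c["mtx"],1).tolist(),np.round(c["R"],4).tolist(),np.round(c["t"],1).tolist(), (-np.array(c["R"]).T@c["t"]).round())
print(monitor.sense())
E
```

```text
pics
side [[511.7, 0.0, 276.3], [0.0, 511.7, 210.9], [0.0, 0.0, 1.0]] [[-0.9967, -0.0794, 0.0191], [-0.0554, 0.4861, -0.8721], [0.06, -0.8703, -0.4889]] [596.5, 118.8, 1103.3] [535. 950. 632.]
top [[440.8, 0.0, 273.8], [0.0, 440.8, 206.3], [0.0, 0.0, 1.0]] [[-0.0251, -0.9994, -0.0228], [-0.9969, 0.0268, -0.0734], [0.074, 0.0209, -0.997]] [22.2, 577.6, 994.6] [ 503.  -14. 1035.]
{'clock': 0.1, 'qpos': array([-1.29940111e+00,  3.53568924e-01,  1.63404887e+00, -1.60279651e-05,
        1.15520631e+00, -2.40743284e-03]), 'qvel': array([-1.44024531e-03, -1.98620556e-03, -1.75377717e-03,  1.22152993e-04,
       -1.51802494e-03,  4.83736651e-05]), 'joint_efforts': array([ 8.28985558e-04, -6.06355548e+01, -3.42821538e+01,  4.24030236e-05,
        4.06712774e-03, -2.18711091e-05]), 'eef_pos': array([ 168.87391784, -601.3141117 ,  230.64764092]), 'tcp_rot': array([-3.14036117e+00,  1.16909861e-05,  2.73809135e-01]), 'contact_force': array([0.94059686, 0.49200761, 0.05065587]), 'wrist_torque': array([ 0.03202125, -0.00538125,  0.01923968]), 'grasp_force': 0.0, 'opening': 0.9995244761693665}
```

View pics/side0.png

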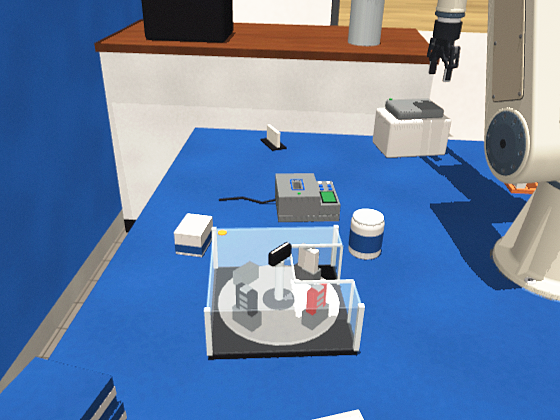

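View pics/top0.png

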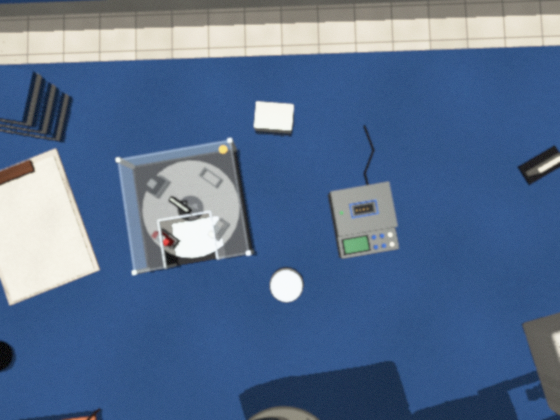

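Top view: case with corners about (118,160), (230,141), (249,253), (135,272); knob at (180,205); red remote near (166,239); programmer slot at (363,209); filter (286,286); carton (274,117). In the side view the knob is at (280,254), red remote (317,298), slot (297,184). Enlarging next.

Run:
```python
import cv2,numpy as np
t=cv2.imread("pics/top0.png");s=cv2.imread("pics/side0.png")
f=lambda im,x0,y0,x1,y1,w,h:cv2.resize(im[y0:y1,x0:x1],(w,h),interpolation=cv2.INTER_CUBIC)
A=f(t,150,190,230,270,400,400);B=f(s,230,230,330,330,400,400)
C=f(t,325,175,405,215,400,200);D=f(s,270,170,310,190,400,200)
cv2.imwrite("pics/c0.png",np.vstack([np.hstack([A,B]),np.hstack([C,D])]))
```

```text
(no output)
```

View pics/c0.png

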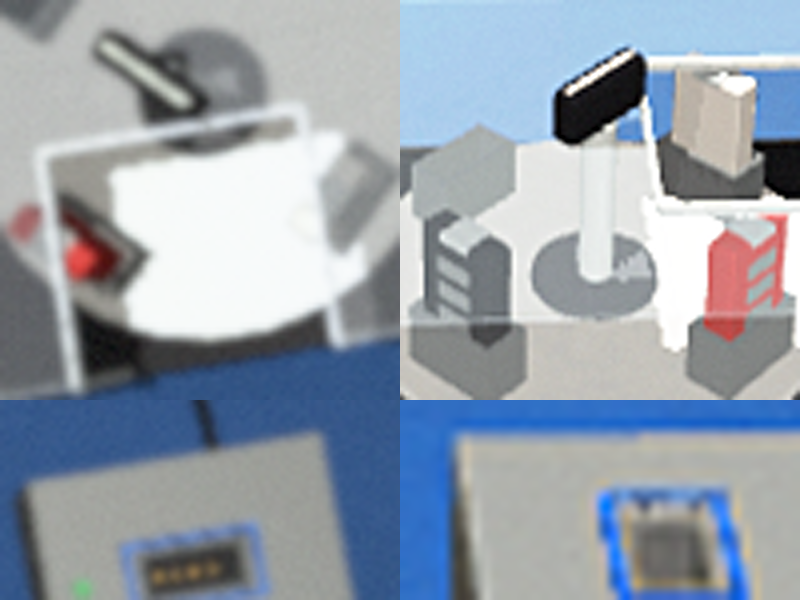

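```bash
cat > h.py <<'E'
import cv2,numpy as np
from rig import monitor, imaging, r
CI={n:imaging.camera_info(n) for n in("side","top")}
def ray(n,p):
    c=CI[n];R=np.array(c["R"]);o=-R.T@np.array(c["t"]);d=R.T@np.linalg.solve(np.array(c["mtx"]),[p[0],p[1],1.]);return o,d/np.linalg.norm(d)
def onz(n,p,z):
    o,d=ray(n,p);return o+d*(z-o[2])/d[2]
def tri(pt,ps):
    A=np.zeros((3,3));b=np.zeros(3);L=[]
    for n,p in(("top",pt),("side",ps)):
        o,d=ray(n,p);M=np.eye(3)-np.outer(d,d);A+=M;b+=M@o;L.append((o,d,M))
    X=np.linalg.solve(A,b);return X,[np.linalg.norm(M@(X-o)).round(1) for o,d,M in L]
def proj(n,X):
    c=CI[n];q=np.array(c["mtx"])@(np.array(c["R"])@X+c["t"]);return q[:2]/q[2]
def hsv(im):return cv2.cvtColor(im,cv2.COLOR_BGR2HSV)
def blobs(m,x0,y0,x1,y1,amin=4):
    n,l,s,c=cv2.connectedComponentsWithStats(m[y0:y1,x0:x1].astype(np.uint8))
    return [(s[i,4],(c[i]+[x0,y0]),l==i) for i in range(1,n) if s[i,4]>=amin]
E
python3 - <<'E'
from h import *
t=cv2.imread("pics/top0.png");s=cv2.imread("pics/side0.png")
# knob white line
def line(im,x0,y0,x1,y1,th,val=None):
    g=cv2.cvtColor(im,cv2.COLOR_BGR2GRAY)
    for a,c,l in blobs(g>th,x0,y0,x1,y1,5):
        p=np.argwhere(l)[:,::-1]+[x0,y0];r_=cv2.minAreaRect(p.astype(np.float32));print("line",a,c,r_)
line(t,166,194,192,214,180);line(s,268,238,294,262,190)
# slot
for im,b,n in((t,(335,190,395,228),"top"),(s,(277,174,312,195),"side")):
    H=hsv(im);m=(H[...,0]>95)&(H[...,0]<130)&(H[...,1]>110)
    for a,c,l in blobs(m,*b,10):
        p=np.argwhere(l)[:,::-1]+b[:2];print(n,"blue",a,c,cv2.minAreaRect(p.astype(np.float32)))
# corners
g=cv2.cvtColor(t,cv2.COLOR_BGR2GRAY)
for p in((118,160),(230,141),(249,253),(135,272)):
    x,y=p;bl=max(blobs(g>190,x-6,y-6,x+7,y+7,1),key=lambda b:b[0],default=None);print("post",bl and bl[:2], bl and onz("top",bl[1],105).round(1))
# red
for im,b,n in((t,(148,225,185,255),"top"),(s,(300,278,335,320),"side")):
    H=hsv(im);m=((H[...,0]<10)|(H[...,0]>170))&(H[...,1]>90)
    for a,c,l in blobs(m,*b,10):
        p=np.argwhere(l)[:,::-1]+b[:2];print(n,"red",a,c,cv2.minAreaRect(p.astype(np.float32)))
# filter
H=hsv(t);m=(H[...,1]<60)&(H[...,2]>150)
for a,c,l in blobs(m,262,262,310,310,100):print("filter",a,c,onz("top",c,90))
for a,c,l in blobs(m,245,90,305,145,100):
    p=np.argwhere(l)[:,::-1]+[245,90];q=cv2.boxPoints(cv2.minAreaRect(p.astype(np.float32)));print("carton",[onz("top",k,55)[:2].round() for k in q])
E
```

```text
line 159 [172.69811321 203.37106918] ((178.5, 203.5), (19.0, 25.0), 90.0)
line 27 [178.85185185 204.51851852] ((178.6351318359375, 204.31080627441406), (18.59962272644043, 1.3949716091156006), 35.53767776489258)
line 236 [278.19915254 242.8940678 ] ((280.5, 245.5), (15.0, 25.0), 90.0)
line 21 [290.42857143 258.        ] ((289.5, 257.5), (7.0, 5.0), 90.0)
top blue 27 [393.37037037 194.92592593] ((393.0, 196.5), (13.0, 2.0), 90.0)
side blue 57 [296.75438596 184.07017544] ((297.0, 184.0), (10.0, 14.0), 90.0)
post (np.int32(18), array([117.77777778, 159.5       ])) [681.7 338.1 105. ]
post (np.int32(21), array([229., 140.])) [716.9  97.8 105. ]
post (np.int32(19), array([247.78947368, 252.36842105])) [476.3  62.4 105. ]
post (np.int32(21), array([134., 272.])) [441.  303.4 105. ]
top red 86 [167.25581395 240.44186047] ((168.0, 239.0), (10.0, 12.0), 0.0)
side red 309 [314.10032362 299.2815534 ] ((315.875732421875, 298.8618469238281), (18.65838623046875, 30.746915817260742), 3.012787342071533)
filter 867 [285.81084198 285.4532872 ] [404.10691335 -15.57241894  90.        ]
carton [array([755.,  50.]), array([818.,  43.]), array([808., -45.]), array([745., -38.])]
```

Run:
```python
from h import *
t=cv2.imread("pics/top0.png");s=cv2.imread("pics/side0.png")
a=np.deg2rad(35.54);c=np.array([178.7,204.4]);u=np.array([np.cos(a),np.sin(a)])
p,q=onz("top",c-9*u,137),onz("top",c+9*u,137);print("knob ends",p,q,np.degrees(np.arctan2(*(p-q)[[1,0]])))
print("knob",tri(c,(280.8,248.2)),onz("top",c,137),onz("side",(280.8,248.2),137))
# slot: dark inside + frame, top
H=hsv(t)
for nm,m in(("dark",(H[...,2]<75)),("blue",(H[...,0]>100)&(H[...,0]<130)&(H[...,1]>60))):
    for A,cc,l in blobs(m,343,195,382,222,15):
        P=np.argwhere(l)[:,::-1]+[343,195];R=cv2.minAreaRect(P.astype(np.float32));bp=cv2.boxPoints(R);print(nm,A,cc,R,"\n",np.array([onz("top",k,70)[:2] for k in bp]).round(1).tolist(),"side tri",tri(R[0],(297,184)))
m=(H[...,1]<70)&(H[...,2]>90)
# programmer top outline (150x130 incl. console) 
m=(H[...,1]<60)&(H[...,2]>80)
A,cc,l=max(blobs(m,322,175,408,266,200),key=lambda b:b[0]);P=np.argwhere(l)[:,::-1]+[322,175];R=cv2.minAreaRect(P.astype(np.float32));print("prog",R,np.array([onz("top",k,70)[:2] for k in cv2.boxPoints(R)]).round(1).tolist())
```

```text
knob ends [589.81701295 214.80086154 137.        ] [567.45746654 184.78655421 137.        ] 53.31525509156655
knob (array([578.01190476, 199.97902831, 136.08332718]), [np.float64(0.7), np.float64(0.7)]) [578.62314525 199.77478815 137.        ] [577.24490697 201.45280889 137.        ]
dark 53 [365.52830189 207.11320755] ((363.5, 207.5), (5.0, 17.0), 90.0) 
 [[572.5, -171.5], [571.5, -208.4], [560.6, -208.0], [561.6, -171.0]] side tri (array([ 565.03746714, -189.46742686,   71.31222909]), [np.float64(1.4), np.float64(1.4)])
blue 178 [363.34269663 208.63483146] ((363.5000305175781, 208.49998474121094), (15.294707298278809, 27.995574951171875), 79.69515228271484) 
 [[576.3, -157.1], [585.6, -217.5], [552.5, -222.1], [543.2, -161.8]] side tri (array([ 563.94882581, -189.41221797,   71.26049786]), [np.float64(0.3), np.float64(0.3)])
prog ((364.38385009765625, 219.40782165527344), (68.85363006591797, 62.426307678222656), 80.07376098632812) [[605.2, -113.0], [625.2, -248.2], [476.7, -267.2], [456.7, -133.7]]
```

```bash
cat >> h.py <<'E'
from scipy.spatial.transform import Rotation as Ro
def go(x,y,z,tooly):  # tooly: world angle (deg) of the closing line, tool straight down
    s=monitor.sense();R=Ro.from_euler("xyz",s["tcp_rot"]);d=R.inv().apply(np.array([x,y,z])-s["eef_pos"])/50
    D=(R.inv()*Ro.from_euler("xyz",[np.pi,0,np.deg2rad(tooly+90)])).as_rotvec(degrees=True)/6
    print("t",round(s["clock"],2),"pos",s["eef_pos"].round(1),"rot",np.degrees(s["tcp_rot"]).round(2),"F",s["contact_force"].round(1),"M",s["wrist_torque"].round(2),"grip",round(s["grasp_force"],1),"op",round(s["opening"],3));print("shift",d.round(3),"turn",D.round(3),"rows>=",max(np.linalg.norm(d),np.linalg.norm(D)*6/8.59).round(1))
E
python3 -c "
from h import *
go(578.5,200,210,-36.7)"
```

```text
t 0.1 pos [ 168.9 -601.3  230.6] rot [-179.93    0.     15.69] F [0.9 0.5 0.1] M [ 0.03 -0.01  0.02] grip 0.0 op 1.0
shift [ 12.221 -13.213   0.429] turn [-1.100e-02 -4.000e-03 -6.269e+00] rows>= 18.0
```

Request:
{"op": "drive_tool", "data": {"plan": [{"x":12.22,"y":-13.21,"z":0.2,"az":-6.27,"hand":40},{"x":12.22,"y":-13.21,"z":0.2,"az":-6.27,"hand":40},{"x":12.22,"y":-13.21,"z":0.2,"az":-6.27,"hand":40},{"x":12.22,"y":-13.21,"z":0.2,"az":-6.27,"hand":40},{"x":12.22,"y":-13.21,"z":0.2,"az":-6.27,"hand":40},{"x":12.22,"y":-13.21,"z":0.2,"az":-6.27,"hand":40},{"x":12.22,"y":-13.21,"z":0.2,"az":-6.27,"hand":40},{"x":12.22,"y":-13.21,"z":0.2,"az":-6.27,"hand":40}], "grip_force": 40}}

```text
invalid input
```

```bash
python3 -c "
from h import *
go(578.5,200,210,-36.7)"
```

```text
t 0.1 pos [ 168.9 -601.3  230.6] rot [-179.93    0.     15.69] F [0.9 0.5 0.1] M [ 0.03 -0.01  0.02] grip 0.0 op 1.0
shift [ 12.221 -13.213   0.429] turn [-1.100e-02 -4.000e-03 -6.269e+00] rows>= 18.0
```

Request:
{"op": "drive_tool", "data": {"plan": [{"x":0.68,"y":-0.73,"z":0.0,"ax":0,"ay":0,"az":-0.8,"hand":40},{"x":1.36,"y":-1.46,"z":0.0,"ax":0,"ay":0,"az":-1.6,"hand":40}], "grip_force": 40}}

```text
clock: 0.3
eef_pos: [214.6, -512.2, 230.5]
tcp_rot: [-3.141, -0.0, 0.443]
contact_force: [1.3, 0.6, 0.8]
opening: 0.692
grasp_force: 0.0
```

```bash
python3 -c "
from h import *
go(578.5,200,210,-36.7)"
```

```text
t 0.3 pos [ 214.6 -512.2  230.5] rot [-1.7994e+02 -1.0000e-02  2.5350e+01] F [1.3 0.6 0.8] M [-0.02 -0.06  0.03] grip 0.0 op 0.692
shift [12.678 -9.756  0.421] turn [-9.000e-03 -4.000e-03 -4.658e+00] rows>= 16.0
```

Request:
{"op": "drive_tool", "data": {"plan": [{"x":12.68,"y":-9.76,"z":0.1,"ax":0,"ay":0,"az":-4.66,"hand":40},{"x":12.68,"y":-9.76,"z":0.1,"ax":0,"ay":0,"az":-4.66,"hand":40},{"x":12.68,"y":-9.76,"z":0.1,"ax":0,"ay":0,"az":-4.66,"hand":40},{"x":12.68,"y":-9.76,"z":0.1,"ax":0,"ay":0,"az":-4.66,"hand":40},{"x":12.68,"y":-9.76,"z":0.1,"ax":0,"ay":0,"az":-4.66,"hand":40},{"x":12.68,"y":-9.76,"z":0.1,"ax":0,"ay":0,"az":-4.66,"hand":40},{"x":12.68,"y":-9.76,"z":0.1,"ax":0,"ay":0,"az":-4.66,"hand":40},{"x":12.68,"y":-9.76,"z":0.1,"ax":0,"ay":0,"az":-4.66,"hand":40}]}}

```text
clock: 1.1
eef_pos: [397.5, -155.1, 228.8]
tcp_rot: [3.141, -0.0, 0.929]
contact_force: [1.2, -0.9, -0.5]
opening: 0.471
grasp_force: 0.0
```

```bash
python3 -c "
from h import *
go(578.5,200,210,-36.7)"
```

```text
t 1.1 pos [ 397.5 -155.1  228.8] rot [179.98  -0.    53.24] F [ 1.2 -0.9 -0.5] M [-0.04  0.    0.01] grip 0.0 op 0.471
shift [ 7.857 -1.35   0.376] turn [ 0.003 -0.    -0.011] rows>= 8.0
```

Large targets work with all keys given.

Request:
{"op": "drive_tool", "data": {"plan": [{"x":7.86,"y":-1.35,"z":0.38,"ax":0,"ay":0,"az":0,"hand":40},{"x":7.86,"y":-1.35,"z":0.38,"ax":0,"ay":0,"az":0,"hand":40},{"x":7.86,"y":-1.35,"z":0.38,"ax":0,"ay":0,"az":0,"hand":40},{"x":7.86,"y":-1.35,"z":0.38,"ax":0,"ay":0,"az":0,"hand":40},{"x":7.86,"y":-1.35,"z":0.38,"ax":0,"ay":0,"az":0,"hand":40},{"x":7.86,"y":-1.35,"z":0.38,"ax":0,"ay":0,"az":0,"hand":40},{"x":7.86,"y":-1.35,"z":0.38,"ax":0,"ay":0,"az":0,"hand":40},{"x":7.86,"y":-1.35,"z":0.38,"ax":0,"ay":0,"az":0,"hand":40}]}}

```text
clock: 1.9
eef_pos: [578.5, 200.3, 209.3]
tcp_rot: [-3.141, 0.0, 0.93]
contact_force: [0.5, -1.0, -0.5]
opening: 0.468
grasp_force: 0.0
```

```bash
python3 -c "
from h import *
go(578.5,200,112,-36.7)"
```

```text
t 1.9 pos [578.5 200.3 209.3] rot [-1.7999e+02  3.0000e-02  5.3270e+01] F [ 0.5 -1.  -0.5] M [-0.02 -0.01 -0.01] grip 0.0 op 0.468
shift [-0.005  0.004  1.946] turn [-0.002  0.005 -0.005] rows>= 1.9
```

Request:
{"op": "drive_tool", "data": {"plan": [{"x":0,"y":0,"z":0.7,"ax":0,"ay":0,"az":0,"hand":40},{"x":0,"y":0,"z":1.4,"ax":0,"ay":0,"az":0,"hand":40},{"x":0,"y":0,"z":1.8,"ax":0,"ay":0,"az":0,"hand":40},{"x":0,"y":0,"z":1.94,"ax":0,"ay":0,"az":0,"hand":40},{"x":0,"y":0,"z":1.94,"ax":0,"ay":0,"az":0,"hand":10},{"x":0,"y":0,"z":1.94,"ax":0,"ay":0,"az":0,"hand":10},{"x":0,"y":0,"z":1.94,"ax":0,"ay":0,"az":0,"hand":10},{"x":0,"y":0,"z":1.94,"ax":0,"ay":0,"az":0,"hand":10}], "grip_force": 30}}

```text
clock: 2.7
eef_pos: [578.3, 198.5, 113.7]
tcp_rot: [3.141, -0.001, 0.929]
contact_force: [-2.6, 3.0, -1.7]
opening: 0.154
grasp_force: 31.9
```

```bash
python3 -c "
from h import *
go(578.5,200,112,8.3)"
```

```text
t 2.7 pos [578.3 198.5 113.7] rot [ 1.7999e+02 -6.0000e-02  5.3240e+01] F [-2.6  3.  -1.7] M [0.33 0.29 0.02] grip 31.9 op 0.154
shift [ 0.026 -0.015  0.034] turn [ 6.00e-03 -9.00e-03 -7.51e+00] rows>= 5.2
```

Request:
{"op": "drive_tool", "data": {"plan": [{"x":0,"y":0,"z":0,"ax":0,"ay":0,"az":-1,"hand":10},{"x":0,"y":0,"z":0,"ax":0,"ay":0,"az":-2,"hand":10},{"x":0,"y":0,"z":0,"ax":0,"ay":0,"az":-3,"hand":10},{"x":0,"y":0,"z":0,"ax":0,"ay":0,"az":-4,"hand":10},{"x":0,"y":0,"z":0,"ax":0,"ay":0,"az":-5,"hand":10},{"x":0,"y":0,"z":0,"ax":0,"ay":0,"az":-6,"hand":10},{"x":0,"y":0,"z":0,"ax":0,"ay":0,"az":-7,"hand":10},{"x":0,"y":0,"z":0,"ax":0,"ay":0,"az":-7.5,"hand":10}]}}

```text
clock: 3.5
eef_pos: [579.9, 198.2, 113.7]
tcp_rot: [3.138, 0.0, 1.719]
contact_force: [4.9, 1.2, -5.9]
opening: 0.157
grasp_force: 31.3
```

```bash
python3 -c "
from h import *
go(578.5,200,112,8.3)
t=imaging.grab_frame('top')[:,:,::-1];s=imaging.grab_frame('side')[:,:,::-1]
f=lambda im,x0,y0,x1,y1,w,h:cv2.resize(im[y0:y1,x0:x1],(w,h),interpolation=cv2.INTER_CUBIC)
cv2.imwrite('pics/c1.png',np.hstack([f(t,110,135,260,285,400,400),f(s,200,220,370,360,400,400)]))"
```

```text
t 3.5 pos [579.9 198.2 113.7] rot [179.78   0.    98.47] F [ 4.9  1.2 -5.9] M [-0.01 -0.69 -0.08] grip 31.3 op 0.157
shift [ 0.04  -0.022  0.035] turn [0.036 0.    0.029] rows>= 0.1
```

View pics/c1.png

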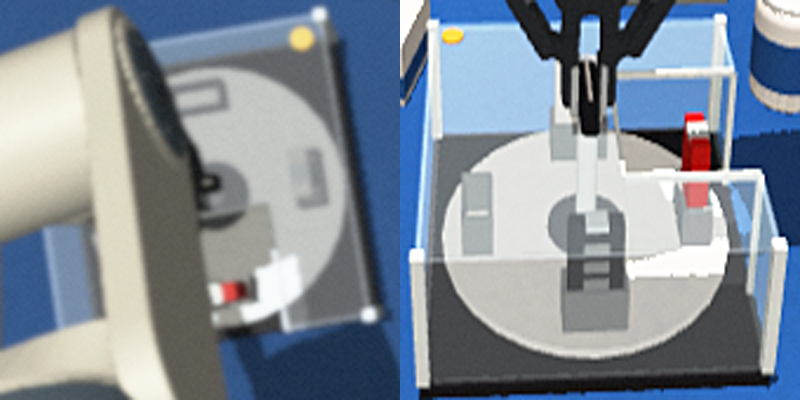

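Tray turned: red remote (side crop ~ (695,160)) stands at the open front, black toward the camera, pockets square with the case. Release, lift and step aside to measure.

Request:
{"op": "drive_tool", "data": {"plan": [{"x":0,"y":0,"z":0,"ax":0,"ay":0,"az":0,"hand":40},{"x":0,"y":0,"z":0,"ax":0,"ay":0,"az":0,"hand":40},{"x":0,"y":0,"z":0,"ax":0,"ay":0,"az":0,"hand":40},{"x":0,"y":0,"z":-0.7,"ax":0,"ay":0,"az":0,"hand":40},{"x":0,"y":0,"z":-1.5,"ax":0,"ay":0,"az":0,"hand":40},{"x":0,"y":0,"z":-2.2,"ax":0,"ay":0,"az":0,"hand":40},{"x":-0.9,"y":0,"z":-2.2,"ax":0,"ay":0,"az":0,"hand":40},{"x":-1.8,"y":0,"z":-2.2,"ax":0,"ay":0,"az":0,"hand":40}]}}

```text
clock: 4.4
eef_pos: [591.7, 109.3, 224.7]
tcp_rot: [3.139, -0.0, 1.717]
contact_force: [0.5, 0.5, -0.1]
opening: 0.469
grasp_force: 0.0
```

Request:
{"op": "drive_tool", "data": {"plan": [{"x":-1,"y":0,"z":0,"ax":0,"ay":0,"az":0,"hand":40},{"x":-2,"y":0,"z":0,"ax":0,"ay":0,"az":0,"hand":40},{"x":-3,"y":0,"z":0,"ax":0,"ay":0,"az":0,"hand":40},{"x":-3.6,"y":0,"z":0,"ax":0,"ay":0,"az":0,"hand":40},{"x":-3.6,"y":0,"z":0,"ax":0,"ay":0,"az":0,"hand":40}]}}

```text
clock: 4.9
eef_pos: [617.1, -72.8, 222.9]
tcp_rot: [3.141, 0.001, 1.711]
contact_force: [0.5, 0.9, -0.7]
opening: 0.473
grasp_force: 0.0
```

```bash
python3 -c "
from h import *
go(494,188,200,8.3)
t=imaging.grab_frame('top')[:,:,::-1];s=imaging.grab_frame('side')[:,:,::-1]
cv2.imwrite('pics/top2.png',t);cv2.imwrite('pics/side2.png',s)
f=lambda im,x0,y0,x1,y1,w,h:cv2.resize(im[y0:y1,x0:x1],(w,h),interpolation=cv2.INTER_CUBIC)
cv2.imwrite('pics/c2.png',np.hstack([f(t,150,190,230,270,400,400),f(s,295,255,345,315,400,480)[:400]]))
for im,b,n in((t,(160,200,240,270),'top'),(s,(290,250,350,330),'side')):
    H=hsv(im);m=((H[...,0]<10)|(H[...,0]>170))&(H[...,1]>90)
    for a,c,l in blobs(m,*b,10):
        p=np.argwhere(l)[:,::-1]+b[:2];print(n,'red',a,c,cv2.minAreaRect(p.astype(np.float32)))
"
```

```text
t 4.9 pos [617.1 -72.8 222.9] rot [1.7999e+02 6.0000e-02 9.8010e+01] F [ 0.5  0.9 -0.7] M [0.02 0.   0.01] grip 0.0 op 0.473
shift [ 5.508 -1.711  0.452] turn [ 0.001  0.01  -0.048] rows>= 5.8
top red 56 [197.32142857 243.80357143] ((197.5, 244.0), (6.0, 9.0), 90.0)
top red 25 [182.8  246.24] ((183.0, 246.0), (6.0, 4.0), 90.0)
side red 170 [325.07058824 271.74117647] ((325.5, 269.5), (19.0, 13.0), 90.0)
side red 76 [325.48684211 287.34210526] ((325.0, 287.5), (7.0, 10.0), 90.0)
```

View pics/c2.png

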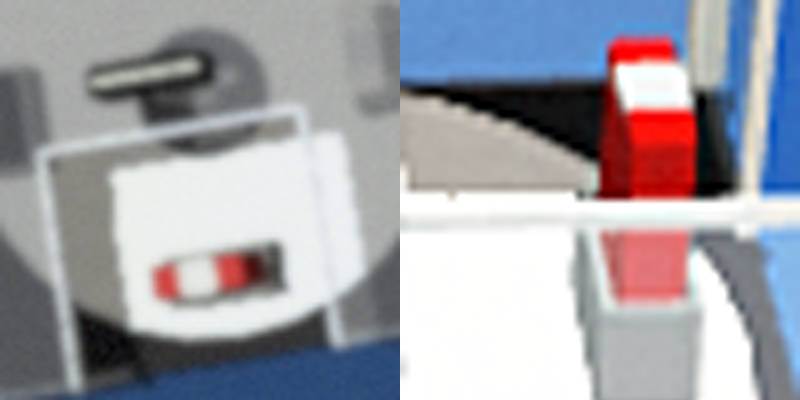

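The red remote stands in its pocket on the front stop: top face centre (white patch) near pixel (189.6,245.4) in top, (326.6,266) in side; knob line now roughly parallel with the case.

Run:
```python
from h import *
t=cv2.imread("pics/top2.png");s=cv2.imread("pics/side2.png")
for im,b,n in((t,(184,239,196,252),"top"),(s,(318,258,335,273),"side")):
    H=hsv(im);m=(H[...,1]<60)&(H[...,2]>150) if n=="side" else (H[...,1]<70)
    for a,c,l in blobs(m,*b,6):print(n,a,c)
print(tri((189.4,245.4),(326.6,266)),onz("top",(189.4,245.4),97),onz("side",(326.6,266),97))
H=hsv(t);m=((H[...,0]<10)|(H[...,0]>170))&(H[...,1]>60)
print([ (y,np.flatnonzero(m[y,170:210])[[0,-1]]+170) for y in range(240,252) if m[y,170:210].any()])
g=cv2.cvtColor(t,cv2.COLOR_BGR2GRAY)
for a,c,l in blobs(g>175,164,200,194,210,6):
    R=cv2.minAreaRect((np.argwhere(l)[:,::-1]+[164,200]).astype(np.float32));bp=cv2.boxPoints(R);w=[onz("top",k,137)[:2] for k in bp];e=[w[1]-w[0],w[2]-w[1]];e=max(e,key=np.linalg.norm);print("knob",a,R,np.degrees(np.arctan2(e[1],e[0])))
# slot from this view again
for im in(t,):
    H=hsv(im);m=(H[...,0]>100)&(H[...,0]<130)&(H[...,1]>60)
    for a,c,l in blobs(m,343,195,382,222,15):print("slot",a,cv2.minAreaRect((np.argwhere(l)[:,::-1]+[343,195]).astype(np.float32)))
```

```text
top 125 [189.272 245.032]
side 80 [328.6875 263.7   ]
(array([494.11897935, 187.55807462,  95.40075414]), [np.float64(0.3), np.float64(0.3)]) [493.84397224 187.22757769  97.        ] [494.53069036 189.82690145  97.        ]
[(240, array([197, 197])), (241, array([193, 201])), (242, array([193, 202])), (243, array([182, 202])), (244, array([181, 202])), (245, array([181, 202])), (246, array([181, 201])), (247, array([181, 199])), (248, array([181, 195])), (249, array([182, 185]))]
slot 114 ((358.7514343261719, 209.38438415527344), (15.281747817993164, 18.855093002319336), 81.25383758544922)
```

Request:
{"op": "drive_tool", "data": {"plan": [{"x":1,"y":-0.3,"z":0,"ax":0,"ay":0,"az":0,"hand":40},{"x":2,"y":-0.65,"z":0,"ax":0,"ay":0,"az":0,"hand":40},{"x":3,"y":-1,"z":0,"ax":0,"ay":0,"az":0,"hand":40},{"x":4,"y":-1.3,"z":0,"ax":0,"ay":0,"az":0,"hand":40},{"x":5,"y":-1.6,"z":0,"ax":0,"ay":0,"az":0,"hand":40},{"x":5.5,"y":-1.71,"z":0.4,"ax":0,"ay":0,"az":-0.05,"hand":40},{"x":5.5,"y":-1.71,"z":0.6,"ax":0,"ay":0,"az":-0.05,"hand":40},{"x":5.5,"y":-1.71,"z":0.6,"ax":0,"ay":0,"az":-0.05,"hand":40}]}}

```text
clock: 5.8
eef_pos: [490.9, 192.3, 191.6]
tcp_rot: [-3.139, 0.001, 1.724]
contact_force: [0.2, 0.2, -0.0]
opening: 0.472
grasp_force: 0.0
```

```bash
python3 -c "
from h import *
go(494.2,187.8,65,8.3)"
```

```text
t 5.8 pos [490.9 192.3 191.6] rot [-1.7985e+02  3.0000e-02  9.8760e+01] F [ 0.2  0.2 -0. ] M [-0.06  0.02  0.01] grip 0.0 op 0.472
shift [-0.097  0.059  2.532] turn [-0.025  0.006  0.077] rows>= 2.5
```

Request:
{"op": "drive_tool", "data": {"plan": [{"x":0,"y":0,"z":0,"ax":0,"ay":0,"az":0,"hand":40},{"x":0,"y":0,"z":0,"ax":0,"ay":0,"az":0,"hand":40}]}}

```text
clock: 6.0
eef_pos: [493.5, 190.4, 193.4]
tcp_rot: [3.141, -0.0, 1.719]
contact_force: [0.4, 0.0, 0.0]
opening: 0.472
grasp_force: 0.0
```

```bash
python3 -c "
from h import *
go(494.2,187.8,65,8.3)"
```

```text
t 6.0 pos [493.5 190.4 193.4] rot [179.95  -0.    98.49] F [0.4 0.  0. ] M [-0.01 -0.04  0.02] grip 0.0 op 0.472
shift [-0.054  0.003  2.569] turn [ 0.009 -0.001  0.032] rows>= 2.6
```

Request:
{"op": "drive_tool", "data": {"plan": [{"x":-0.05,"y":0,"z":0.8,"ax":0,"ay":0,"az":0.03,"hand":40},{"x":-0.05,"y":0,"z":1.6,"ax":0,"ay":0,"az":0.03,"hand":40},{"x":-0.05,"y":0,"z":2.2,"ax":0,"ay":0,"az":0.03,"hand":40},{"x":-0.05,"y":0,"z":2.55,"ax":0,"ay":0,"az":0.03,"hand":40},{"x":-0.05,"y":0,"z":2.55,"ax":0,"ay":0,"az":0.03,"hand":40},{"x":-0.05,"y":0,"z":2.55,"ax":0,"ay":0,"az":0.03,"hand":40}]}}

```text
clock: 6.6
eef_pos: [494.0, 187.9, 65.9]
tcp_rot: [3.141, -0.0, 1.716]
contact_force: [0.1, 0.7, 1.2]
opening: 0.468
grasp_force: 0.0
```

Request:
{"op": "drive_tool", "data": {"plan": [{"x":0,"y":0,"z":0,"ax":0,"ay":0,"az":0,"hand":22},{"x":0,"y":0,"z":0,"ax":0,"ay":0,"az":0,"hand":16},{"x":0,"y":0,"z":0,"ax":0,"ay":0,"az":0,"hand":10},{"x":0,"y":0,"z":0,"ax":0,"ay":0,"az":0,"hand":10},{"x":0,"y":0,"z":0,"ax":0,"ay":0,"az":0,"hand":10}], "grip_force": 60}}

```text
clock: 7.1
eef_pos: [494.2, 188.8, 66.6]
tcp_rot: [3.139, -0.0, 1.717]
contact_force: [-0.0, -0.8, 6.9]
opening: 0.165
grasp_force: 58.6
```

```bash
python3 -c "
from h import *
go(494.2,187.8,200,8.3)"
```

```text
t 7.1 pos [494.2 188.8  66.6] rot [ 1.7986e+02 -2.0000e-02  9.8370e+01] F [-0.  -0.8  6.9] M [-0.13  0.1   0.02] grip 58.6 op 0.165
shift [-0.018  0.003 -2.667] turn [ 0.023 -0.004  0.012] rows>= 2.7
```

Gripped (14 mm). Lift straight up.

Request:
{"op": "drive_tool", "data": {"plan": [{"x":0,"y":0,"z":-0.2,"ax":0,"ay":0,"az":0,"hand":10},{"x":0,"y":0,"z":-0.5,"ax":0,"ay":0,"az":0,"hand":10},{"x":0,"y":0,"z":-0.9,"ax":0,"ay":0,"az":0,"hand":10},{"x":0,"y":0,"z":-1.4,"ax":0,"ay":0,"az":0,"hand":10},{"x":0,"y":0,"z":-2,"ax":0,"ay":0,"az":0,"hand":10},{"x":0,"y":0,"z":-2.6,"ax":0,"ay":0,"az":0,"hand":10},{"x":0,"y":0,"z":-2.7,"ax":0,"ay":0,"az":0,"hand":10},{"x":0,"y":0,"z":-2.7,"ax":0,"ay":0,"az":0,"hand":10}]}}

```text
clock: 7.9
eef_pos: [493.6, 188.6, 201.7]
tcp_rot: [3.139, -0.001, 1.717]
contact_force: [-0.7, -0.3, -1.8]
opening: 0.168
grasp_force: 59.3
```

```bash
python3 -c "
from h import *
go(564.4,-189.6,180,8.3)"
```

```text
t 7.9 pos [493.6 188.6 201.7] rot [ 1.7987e+02 -3.0000e-02  9.8370e+01] F [-0.7 -0.3 -1.8] M [-0.01 -0.04 -0.02] grip 59.3 op 0.168
shift [-7.69   0.299  0.43 ] turn [ 0.022 -0.005  0.012] rows>= 7.7
```

Request:
{"op": "drive_tool", "data": {"plan": [{"x":-0.6,"y":0,"z":0,"ax":0,"ay":0,"az":0,"hand":10},{"x":-1.5,"y":0.05,"z":0,"ax":0,"ay":0,"az":0,"hand":10},{"x":-2.5,"y":0.1,"z":0,"ax":0,"ay":0,"az":0,"hand":10},{"x":-3.5,"y":0.15,"z":0,"ax":0,"ay":0,"az":0,"hand":10},{"x":-4.5,"y":0.2,"z":0,"ax":0,"ay":0,"az":0,"hand":10},{"x":-5.5,"y":0.24,"z":0,"ax":0,"ay":0,"az":0,"hand":10},{"x":-6.4,"y":0.27,"z":0.2,"ax":0,"ay":0,"az":0,"hand":10},{"x":-7.2,"y":0.29,"z":0.4,"ax":0.02,"ay":0,"az":0,"hand":10}]}}

```text
clock: 8.7
eef_pos: [559.2, -167.8, 178.7]
tcp_rot: [-3.138, -0.001, 1.716]
contact_force: [0.2, 1.1, -0.4]
opening: 0.166
grasp_force: 59.3
```

```bash
python3 -c "
from h import *
go(564.4,-189.6,140,8.3)"
```

```text
t 8.7 pos [ 559.2 -167.8  178.7] rot [-1.7979e+02 -4.0000e-02  9.8320e+01] F [ 0.2  1.1 -0.4] M [ 0.01 -0.03 -0.01] grip 59.3 op 0.166
shift [-0.447  0.043  0.774] turn [-0.035 -0.006  0.004] rows>= 0.9
```

Request:
{"op": "drive_tool", "data": {"plan": [{"x":-0.3,"y":0.02,"z":0.3,"ax":0,"ay":0,"az":0,"hand":10},{"x":-0.45,"y":0.04,"z":0.7,"ax":0,"ay":0,"az":0,"hand":10},{"x":-0.45,"y":0.04,"z":0.77,"ax":0,"ay":0,"az":0,"hand":10},{"x":-0.45,"y":0.04,"z":0.77,"ax":0,"ay":0,"az":0,"hand":10},{"x":-0.45,"y":0.04,"z":0.77,"ax":0,"ay":0,"az":0,"hand":10}]}}

```text
clock: 9.2
eef_pos: [565.1, -186.7, 142.0]
tcp_rot: [-3.139, -0.0, 1.718]
contact_force: [-0.8, 0.5, -0.1]
opening: 0.164
grasp_force: 59.3
```

```bash
python3 -c "
from h import *
go(564.4,-189.6,120,8.3)
t=imaging.grab_frame('top')[:,:,::-1];s=imaging.grab_frame('side')[:,:,::-1]
cv2.imwrite('pics/top3.png',t);cv2.imwrite('pics/side3.png',s)
f=lambda im,x0,y0,x1,y1,w,h:cv2.resize(im[y0:y1,x0:x1],(w,h),interpolation=cv2.INTER_CUBIC)
cv2.imwrite('pics/c3.png',np.hstack([f(t,330,170,410,250,400,400),f(s,270,145,320,195,400,400)]))
"
```

```text
t 9.2 pos [ 565.1 -186.7  142. ] rot [-1.7987e+02 -2.0000e-02  9.8420e+01] F [-0.8  0.5 -0.1] M [ 0.03 -0.01 -0.04] grip 59.3 op 0.164
shift [-0.056 -0.021  0.44 ] turn [-0.022 -0.003  0.019] rows>= 0.4
```

View pics/c3.png

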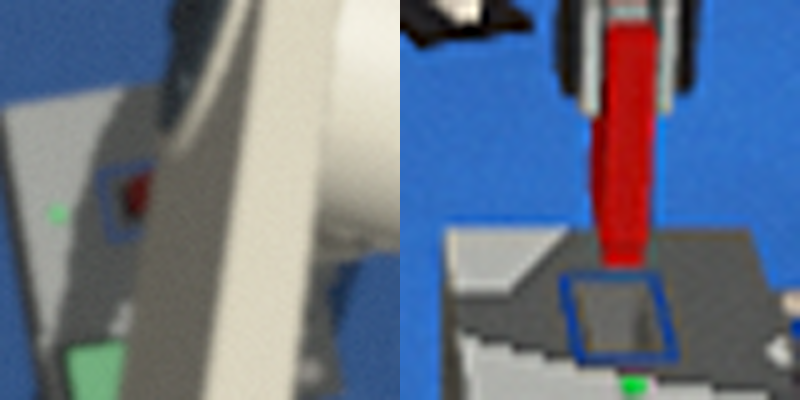

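Run:
```python
from h import *
s=cv2.imread("pics/side3.png");t=cv2.imread("pics/top3.png")
H=hsv(s);m=((H[...,0]<10)|(H[...,0]>170))&(H[...,1]>90)
for y in range(150,182,3):
    q=np.flatnonzero(m[y,285:310]);print(y,q[[0,-1]]+285 if len(q) else None,end=" ")
m=(H[...,0]>100)&(H[...,0]<130)&(H[...,1]>130)
for a,c,l in blobs(m,286,178,308,192,15):
    P=np.argwhere(l)[:,::-1]+[286,178];print("\nframe",a,c,P.min(0),P.max(0))
print("slot",onz("side",(297.6,184.6),70))
cy=np.deg2rad(98.3);u=np.array([np.cos(cy),np.sin(cy),0])
f=onz("side",(298.06,177.9),97.4);print("foot near edge",f,"-> centre",f-19.5*u)
print("top frame left corners",[onz("top",(330+a/5,170+b/5),70)[:2].round(1) for a,b in((100,170),(152,160),(107,240),(150,232))])
```

```text
150 [295 301] 153 [295 301] 156 [295 301] 159 [295 301] 162 [294 300] 165 [294 300] 168 [294 300] 171 [294 300] 174 [295 300] 177 [295 300] 180 None 
frame 54 [297.05555556 184.16666667] [290 179] [304 189]
slot [ 562.03538731 -188.74533011   70.        ]
foot near edge [ 561.18700141 -169.85020919   97.4       ] -> centre [ 564.00194733 -189.14596208   97.4       ]
top frame left corners [array([ 575. , -160.7]), array([ 578.8, -183.5]), array([ 544.3, -162.5]), array([ 547.3, -181.4])]
```

Side view: remote's foot (crop (624,262)) hangs just above the blue-framed slot (centre crop (621,317)), aligned within ~2 mm. Descend in steps watching force.

Request:
{"op": "drive_tool", "data": {"plan": [{"x":-0.05,"y":-0.03,"z":0.2,"ax":-0.02,"ay":0,"az":0.02,"hand":10},{"x":-0.05,"y":-0.03,"z":0.35,"ax":-0.02,"ay":0,"az":0.02,"hand":10},{"x":-0.05,"y":-0.03,"z":0.44,"ax":-0.02,"ay":0,"az":0.02,"hand":10},{"x":-0.05,"y":-0.03,"z":0.44,"ax":-0.02,"ay":0,"az":0.02,"hand":10},{"x":-0.05,"y":-0.03,"z":0.44,"ax":-0.02,"ay":0,"az":0.02,"hand":10}]}}

```text
clock: 9.8
eef_pos: [563.9, -190.3, 119.6]
tcp_rot: [-3.141, -0.0, 1.715]
contact_force: [0.2, 0.4, -0.4]
opening: 0.162
grasp_force: 59.3
```

```bash
python3 -c "
from h import *
go(563.8,-189.5,100,8.3)"
```

```text
t 9.8 pos [ 563.9 -190.3  119.6] rot [-1.7998e+02 -1.0000e-02  9.8250e+01] F [ 0.2  0.4 -0.4] M [ 0.01 -0.05  0.01] grip 59.3 op 0.162
shift [0.016 0.001 0.392] turn [-0.004 -0.002 -0.009] rows>= 0.4
```

Request:
{"op": "drive_tool", "data": {"plan": [{"x":0.02,"y":0,"z":0.06,"ax":0,"ay":0,"az":0,"hand":10},{"x":0.02,"y":0,"z":0.12,"ax":0,"ay":0,"az":0,"hand":10},{"x":0.02,"y":0,"z":0.18,"ax":0,"ay":0,"az":0,"hand":10},{"x":0.02,"y":0,"z":0.24,"ax":0,"ay":0,"az":0,"hand":10},{"x":0.02,"y":0,"z":0.24,"ax":0,"ay":0,"az":0,"hand":10}]}}

```text
clock: 10.3
eef_pos: [563.6, -189.2, 107.3]
tcp_rot: [-3.141, -0.0, 1.715]
contact_force: [0.0, 0.3, -0.3]
opening: 0.171
grasp_force: 59.3
```

```bash
python3 -c "
from h import *
go(563.8,-189.5,100,8.3)"
```

```text
t 10.3 pos [ 563.6 -189.2  107.3] rot [-1.7997e+02 -2.0000e-02  9.8240e+01] F [ 0.   0.3 -0.3] M [0.01 0.02 0.04] grip 59.3 op 0.171
shift [-0.006  0.004  0.145] turn [-0.006 -0.003 -0.009] rows>= 0.1
```

Request:
{"op": "drive_tool", "data": {"plan": [{"x":0,"y":0,"z":0.04,"ax":0,"ay":0,"az":0,"hand":10},{"x":0,"y":0,"z":0.08,"ax":0,"ay":0,"az":0,"hand":10},{"x":0,"y":0,"z":0.12,"ax":0,"ay":0,"az":0,"hand":10},{"x":0,"y":0,"z":0.16,"ax":0,"ay":0,"az":0,"hand":10},{"x":0,"y":0,"z":0.2,"ax":0,"ay":0,"az":0,"hand":10},{"x":0,"y":0,"z":0.2,"ax":0,"ay":0,"az":0,"hand":10}]}}

```text
clock: 10.9
eef_pos: [563.6, -189.3, 97.4]
tcp_rot: [-3.141, -0.0, 1.715]
contact_force: [-0.2, 0.6, -1.0]
opening: 0.165
grasp_force: 59.3
```

```bash
python3 -c "
from h import *
go(563.8,-189.5,92,8.3)"
```

```text
t 10.9 pos [ 563.6 -189.3   97.4] rot [-1.7997e+02 -1.0000e-02  9.8250e+01] F [-0.2  0.6 -1. ] M [ 0.03 -0.09 -0.01] grip 59.3 op 0.165
shift [-0.005  0.004  0.109] turn [-0.005 -0.002 -0.009] rows>= 0.1
```

Request:
{"op": "drive_tool", "data": {"plan": [{"x":0,"y":0,"z":0.04,"ax":0,"ay":0,"az":0,"hand":10},{"x":0,"y":0,"z":0.08,"ax":0,"ay":0,"az":0,"hand":10},{"x":0,"y":0,"z":0.12,"ax":0,"ay":0,"az":0,"hand":10},{"x":0,"y":0,"z":0.16,"ax":0,"ay":0,"az":0,"hand":10},{"x":0,"y":0,"z":0.2,"ax":0,"ay":0,"az":0,"hand":10},{"x":0,"y":0,"z":0.22,"ax":0,"ay":0,"az":0,"hand":10},{"x":0,"y":0,"z":0.22,"ax":0,"ay":0,"az":0,"hand":10}], "grip_force": 80}}

```text
clock: 11.6
eef_pos: [563.9, -189.3, 86.9]
tcp_rot: [3.142, 0.0, 1.715]
contact_force: [-1.8, -0.3, 5.1]
opening: 0.161
grasp_force: 83.1
```

```bash
python3 -c "
from h import *
go(563.8,-189.5,82,8.3)"
```

```text
t 11.6 pos [ 563.9 -189.3   86.9] rot [180.     0.    98.25] F [-1.8 -0.3  5.1] M [0.11 0.29 0.  ] grip 83.1 op 0.161
shift [-0.003 -0.002  0.099] turn [ 0.001  0.001 -0.008] rows>= 0.1
```

Spring contact felt (5 N). Press on to the bottom stop.

Request:
{"op": "drive_tool", "data": {"plan": [{"x":0,"y":0,"z":0.03,"ax":0,"ay":0,"az":0,"hand":10},{"x":0,"y":0,"z":0.06,"ax":0,"ay":0,"az":0,"hand":10},{"x":0,"y":0,"z":0.09,"ax":0,"ay":0,"az":0,"hand":10},{"x":0,"y":0,"z":0.1,"ax":0,"ay":0,"az":0,"hand":10},{"x":0,"y":0,"z":0.1,"ax":0,"ay":0,"az":0,"hand":10}]}}

```text
clock: 12.1
eef_pos: [564.0, -189.4, 82.7]
tcp_rot: [3.141, 0.0, 1.715]
contact_force: [-3.4, 0.6, 11.1]
opening: 0.162
grasp_force: 84.2
```

```bash
python3 -c "
from h import *
go(563.8,-189.5,80,8.3)"
```

```text
t 12.1 pos [ 564.  -189.4   82.7] rot [1.7998e+02 1.0000e-02 9.8250e+01] F [-3.4  0.6 11.1] M [0.15 0.75 0.01] grip 84.2 op 0.162
shift [-0.002 -0.004  0.054] turn [ 0.003  0.002 -0.009] rows>= 0.1
```

Request:
{"op": "drive_tool", "data": {"plan": [{"x":0,"y":0,"z":0.02,"ax":0,"ay":0,"az":0,"hand":10},{"x":0,"y":0,"z":0.04,"ax":0,"ay":0,"az":0,"hand":10},{"x":0,"y":0,"z":0.04,"ax":0,"ay":0,"az":0,"hand":10},{"x":0,"y":0,"z":0.04,"ax":0,"ay":0,"az":0,"hand":10}], "grip_force": 100}}

```text
clock: 12.5
eef_pos: [564.2, -189.4, 82.6]
tcp_rot: [3.141, 0.0, 1.715]
contact_force: [-8.5, 3.1, 31.3]
opening: 0.155
grasp_force: 101.5
```

```bash
python3 -c "
from h import *
go(563.8,-189.5,80,8.3)
t=imaging.grab_frame('top')[:,:,::-1];s=imaging.grab_frame('side')[:,:,::-1]
f=lambda im,x0,y0,x1,y1,w,h:cv2.resize(im[y0:y1,x0:x1],(w,h),interpolation=cv2.INTER_CUBIC)
cv2.imwrite('pics/c4.png',np.hstack([f(t,110,100,310,300,400,400),f(s,200,130,370,300,400,400)]))
"
```

```text
t 12.5 pos [ 564.2 -189.4   82.6] rot [1.7995e+02 2.0000e-02 9.8240e+01] F [-8.5  3.1 31.3] M [0.59 1.94 0.01] grip 101.5 op 0.155
shift [ 0.    -0.008  0.051] turn [ 0.008  0.004 -0.009] rows>= 0.1
```

View pics/c4.png

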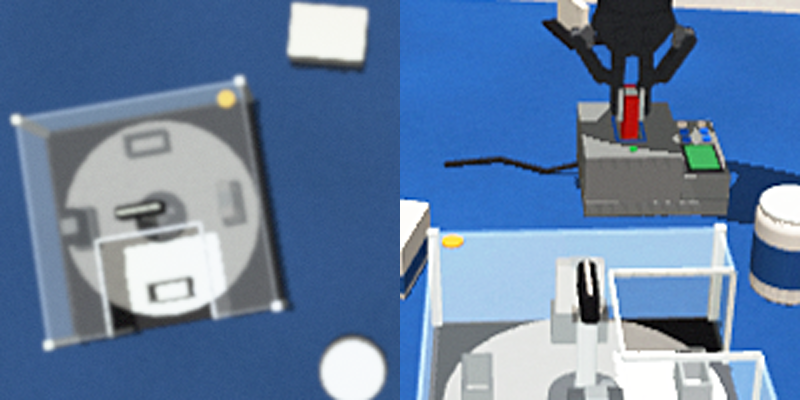

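Remote is seated to the block at the predicted height (82.6 mm TCP) on a hard stop; tray square to the case, pockets, filter and carton undisturbed. Ease the push a little and hand in.

Request:
{"op": "drive_tool", "data": {"plan": [{"x":0,"y":0,"z":-0.015,"ax":0,"ay":0,"az":0,"hand":10},{"x":0,"y":0,"z":-0.015,"ax":0,"ay":0,"az":0,"hand":10},{"x":0,"y":0,"z":-0.015,"ax":0,"ay":0,"az":0,"hand":10}]}}

```text
clock: 12.9
eef_pos: [564.1, -189.4, 82.6]
tcp_rot: [3.141, 0.0, 1.715]
contact_force: [-6.8, 2.0, 23.3]
opening: 0.157
grasp_force: 100.1
```

```bash
python3 -c "
from h import *
go(563.8,-189.5,80,8.3)
s=monitor.sense()
if s['contact_force'][2]>14 and s['eef_pos'][2]<83: print(r.sign_off())"
```

```text
t 12.9 pos [ 564.1 -189.4   82.6] rot [1.7996e+02 2.0000e-02 9.8250e+01] F [-6.8  2.  23.3] M [ 0.45  1.49 -0.01] grip 100.1 op 0.157
shift [-0.001 -0.006  0.052] turn [ 0.007  0.003 -0.008] rows>= 0.1
the job is handed in; nothing more can be done
None
```

I handed the job in at 12.9 s: the red remote is gripped and held against the programmer's bottom stop with about 23 N, and the tray was turned to the front stop; the last pictures show the tray square to the case and nothing else visibly disturbed.

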